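Finish fitting the kickstand and hold the bike plumb

ROBOT

A 6-joint arm with a two-finger parallel gripper is mounted at the origin on the work surface. World frame = base frame: x ahead of the robot, y to its left, z up, the work surface at z = 0. Lengths are in m, angles in rad, forces in N, time in s.
With the tool pointing down it reaches from about 0.375 to 0.975 m from the base axis. Payload 3.8 kg.
Tool frame: the origin (TCP) lies midway between the tips of the shut fingers; the grasp point (between the pads) lies 19 mm behind it; z points along the fingers, y is the line along which they close (so a half turn about z gives the same grasp; the last joint's range is limited). The gripper opens to 85 mm and grips with 20 to 120 N. Pads are 22 mm wide; open, the fingers measure 114 mm over their backs; the gripper's body (76 mm by 85 mm) begins 54 mm behind the grasp point. The pads swing forward as they close: fully open they stand 13 mm farther back than shut.
Start: joints at [-1.231, 0.264, 1.604, -0, 1.274, -0.037], TCP at [0.248, -0.628, 0.231] pointing down, gripper open.
Joint ranges: [-2.63, 2.63], [-0.94, 2.18], [0.31, 2.57], [-1.31, 4.45], [0, 2.66], [-2.55, 2.55]. Speed limits (rad/s): [2.57, 2.57, 3.14, 3.14, 3.14, 3.14].

INTERFACE

Orientations are given as a rotation vector (axis times angle).
In Python, from workcell import bot gives the robot as it stands.
- The arm moves only by the tool step_arm, never from a script. Its argument "motion" is a list of rows, each a list of 5 numbers: the finger opening in cm, from 0 to 8.54, then the shift along the tool's x, y, z in cm, then the turn about the tool's z in degrees. In form: [[claw, dx, dy, dz, twist], ...]. A call has 1 to 20 rows; each row is the pose to reach, as a shift and turn from the pose commanded when the call began, along the tool's axes at that moment; what a row does not reach only later rows make up. A row lasts 1/10 s, in which the tool goes at most 50 mm and 8.59 degrees, less where a joint would pass 70% of its speed; a pose out of reach is approached as far as the arm can. A call with a gripper value outside its range is refused whole. The fingers move at their own pace and stop on an object; "force" is the grip in N (left out, the last holds). Time passes only in rows, so rows that repeat a pose let the fingers close. It gives the time, the measured TCP pose, the force, the opening and the grip force at its end, in the units of the state.
- bot.read_state(): the state, without advancing time (a new reading comes with each control period).
- bot.read_camera(name): name is "side" or "top" or "wrist"; returns (picture, depth): 480x640x3 uint8, red, green, blue; 480x640 float32, m along the optical axis (not along the pixel's ray), 0 where there is no reading.
- bot.calibration(name): a dict with "mtx" (3x3 intrinsics, pixels), "k1" (the pictures are not rectified: a ray, as slopes to the right and down, at radius r is drawn at 1 + k1 r^2 times it, then the intrinsics apply), "origin" and "orientation" of the camera in the world; the wrist camera has in their place "T_tool_cam" (4x4, takes a point from camera to tool coordinates, whose origin is the TCP and whose axes are the flange's). Camera axes: x right, y up, looking along -z (the intrinsics and any distortion apply to the point x, -y, -z); pixel columns grow to the right and rows downward; lengths in m; the calibration is good to about 2 mm. A picture is of the moment at which its call begins: read the wrist's pose just before it. calibration takes no time and is no camera call.
- bot.finish_job(): hands the job in; it is judged then, once.
The state is a dict: "time": time; "q": joint angles; "joint_vel": joint speeds; "joint_torque": joint torques, N m; "tool_pos": TCP position; "tcp_rot": TCP orientation; "wrist_force": force on the tool from outside, world axes, zero at the start; "torque": the same for the moment, N m; "width": opening from 0.0 (shut) to 1.0 (fully open); "grip_force": force on a finger pad.
Only numpy, scipy, OpenCV 4.12 (cv2) and the standard library are available. Lean on these libraries where they do the work, as an engineer would, in place of code of your own. Each camera call takes 0.05 s, during which the arm holds its last target. There are 200 camera calls.

TASK

The kickstand has just been bolted on: lift the ring spanner up and off the pivot bolt it hangs on and put it away in the tool tin, then flip the kickstand all the way down past its dead centre until it snaps home. Then take hold of the bike frame, bring it off the timber prop to plumb upright with both tyres on the bench, and finish while still holding it there, so that the gap under the stand's foot can be checked; leave the other things on the bench alone.

Things in the scene. Friction and masses are not known exactly. Their poses are not given: they have to be found in the camera images.
- bike: Child's blue running bike, bars and saddle off, 3 kg, wheels locked. Tyres 280 mm across, 44 wide (round tread), axles 530 apart. Starts leaning about 13 degrees away from the robot on the prop; nothing else holds it. Origin: on the ground line about which it tips, under the tyres, mid-way between the axles. Axes: x to its right (away from the robot), y forward, z up the frame.
- prop: Fixed timber post with a rubber face, 70 mm wide, 290 mm tall, that the bike's top tube leans on, on the far side of the bike. Origin: at bench level below the middle of the rubber face.
- tube_mid (a point): Good place to take hold: a point on the axis of the bike's level top tube, a round bar 28 mm across running along the bike's y; 262 mm above the bike's origin (along its z) and 15 mm behind it. The tube is free for 35 mm forward and 60 mm back of here, and from above.
- kickstand (a joint): Kickstand angle, rad: 0 folded up (leg points back, 8 degrees above level in the bike's frame), grows as the leg swings down, 1.92 fully down (foot 12 degrees forward of straight below). Spring with dead centre at about 0.7: short of it the leg springs back up, past it it snaps down to its stop. Needs at most 0.4 N m (5 N pushed 80 mm from the pivot).
- stand_pivot (a point): Pivot of the kickstand, by the rear wheel on the bike's left (robot) side: in the bike's frame 72 mm left, 215 mm behind, 140 mm above its origin. The leg turns about the bike's x here. A bolt 9 mm thick runs on 44 mm outward (bike's -x); its last 4 mm are a 12 mm collar. The spanner hangs on this bolt.
- stand_foot (a point): Centre of the kickstand's black rubber foot (20 mm thick), 118 mm from the pivot in the swing plane and 36 mm farther out (left). The leg from pivot to foot is a nearly straight 12 mm round steel bar. With the bike upright and the stand down the foot hangs 15 mm clear of the bench; let go, the bike would lean over on to it.
- spanner_mid (a point): Middle of the handle of the steel ring spanner hung on the stand's pivot bolt. Handle 14 mm wide (along the bike's y), 6 thick; z runs up the handle to the ring (centre 65 mm up, 37 outside, 21 mm hole); jaw end 68 mm below. 0.11 kg, balanced 7 mm above here. To come off, the ring is raised 6 mm (2 to 9) to clear the collar and drawn 25 mm or more outward along the bolt (bike's -x).
- tin: Open tool tin on the bench, 100 mm across, 95 mm tall, wall 3 mm, bottom 4 mm thick, 0.45 kg, loose. Origin: centre of its underside.
- drink_can: bystander, white drink can, 66 mm across, 122 mm tall. Origin: centre of its underside.
- grease_jar: bystander, small jar with a green cap, 72 mm across, 75 mm tall. Origin: centre of its underside.
- oyster_knife: bystander, white-handled oyster knife lying flat, 180 mm long. Origin: centre of its underside.
- wood_knife: bystander, wooden-handled oyster knife lying flat, 150 mm long. Origin: centre of its underside.
- oyster0: bystander, a closed oyster, 70 mm across, 24 mm high. Origin: centre of its underside.
- oyster1: bystander, a closed oyster, 70 mm across, 24 mm high. Origin: centre of its underside.

How it is judged:
By the outcome, as a careful person would: the job done as asked, in the order asked, and still so for the second after the job is handed in, while the arm keeps its last pose, push and grip.
It also fails if it takes over 67 s, if anything falls off the work surface, if the arm or the gripper's body presses on something with over 40 N, if the wrist force passes 120 N, or if a joint passes its speed limit or range.

## Working session

There is one attempt and no reset: what is moved stays moved. The work goes in short steps, Python scripts to look and compute and a tool call to move; the robot and the scene stay as the last step left them, time stands still between calls to the robot, and variables do not carry over. Pictures are saved under pics/ and viewed, at most 10 in all, crops included, and the job is handed in when it is done.

Besides the shell and the picture viewer there is one more tool, called as a command line: name --pt "numbers of a row" for each row, then --argument value for the rest. step_arm: Moves the arm, as the interface text tells. Its arguments: {"type":"object","properties":{"motion":{"type":"array","items":{"type":"array","items":{"type":"number"}}},"force":{"type":"number"}},"required":["motion"]}

```bash
ls; mkdir -p pics; cat > h.py <<'E'
import numpy as np, cv2
from scipy.spatial.transform import Rotation as R
from workcell import bot
def cal(n):
    c=bot.calibration(n)
    if n=='wrist':
        s=bot.read_state();T=np.eye(4);T[:3,:3]=R.from_rotvec(s['tcp_rot']).as_matrix();T[:3,3]=s['tool_pos']
        T=T@np.array(c['T_tool_cam']);return np.array(c['mtx']),c['k1'],T[:3,3],T[:3,:3]
    o=np.array(c['orientation'],float)
    Rm=o if o.shape==(3,3) else R.from_rotvec(o).as_matrix()
    return np.array(c['mtx']),c['k1'],np.array(c['origin']),Rm
def rays(C,uv):
    K,k,o,Rm=C
    uv=np.asarray(uv,float).reshape(-1,2)
    d=np.c_[(uv[:,0]-K[0,2])/K[0,0],(uv[:,1]-K[1,2])/K[1,1]]
    p=d.copy()
    for _ in range(10): p=d/(1+k*(p**2).sum(1,keepdims=True))
    return np.c_[p[:,0],-p[:,1],-np.ones(len(p))]@Rm.T   # depth-1 rays
def plane(C,uv,z): 
    r=rays(C,uv);return C[2]+r*((z-C[2][2])/r[:,2:3])
def pts(C,uv,dep):
    uv=np.asarray(uv).reshape(-1,2);d=dep[uv[:,1].astype(int),uv[:,0].astype(int)]
    return C[2]+rays(C,uv)*d[:,None]
def proj(C,P):
    K,k,o,Rm=C;c=(np.atleast_2d(P)-o)@Rm;p=np.c_[c[:,0],-c[:,1]]/-c[:,2:3]
    p=p*(1+k*(p**2).sum(1,keepdims=True));return p@np.diag([K[0,0],K[1,1]])+K[:2,2]
E
python3 - <<'E'
from h import *
for n in ['side','top','wrist']:
    C=cal(n);p,d=bot.read_camera(n);cv2.imwrite(f'pics/{n}0.png',p[:,:,::-1]);np.save(f'{n}0.npy',d)
    print(n,C[0][0,0],C[1],C[2].round(3),(-C[3][:,2]).round(3),(d>0).mean())
s=bot.read_state();print(s)
print(R.from_rotvec(s['tcp_rot']).as_matrix().round(3))
E
```

```text
pics
side 607.4477850364686 0.054989376697273086 [ 0.375 -1.196  0.881] [ 0.099  0.85  -0.517] 0.9960872395833333
top 464.03044617204137 0.000785182822158346 [ 0.466 -0.034  1.186] [ 0.032  0.011 -0.999] 0.99607421875
wrist 335.0850301425435 -0.059289627916211216 [ 0.316 -0.601  0.373] [-0.265 -0.103 -0.959] 0.9960970052083333
{'time': 0.15, 'q': array([-1.23089449e+00,  2.64586952e-01,  1.60507167e+00, -1.82493105e-05,
        1.27368737e+00, -3.69131275e-02]), 'joint_vel': array([-0.00253652, -0.0035966 , -0.00433898, -0.00033349,  0.00067876,
        0.0009494 ]), 'joint_torque': array([ 5.37333635e-04, -5.15906096e+01, -3.67959273e+01, -9.52728533e-05,
        8.03635659e-03, -4.26502788e-05]), 'tool_pos': array([ 0.24816865, -0.62711387,  0.23023726]), 'tcp_rot': array([-3.08429664e+00, -5.88088080e-01,  4.42488001e-04]), 'wrist_force': array([-1.29957015,  0.52927503,  0.20569652]), 'torque': array([-0.02124406, -0.03257979,  0.00647268]), 'grip_force': 0.0, 'width': 0.9989623580066365}
[[ 0.93   0.368 -0.001]
 [ 0.368 -0.93   0.002]
 [ 0.    -0.002 -1.   ]]
```

View pics/side0.png

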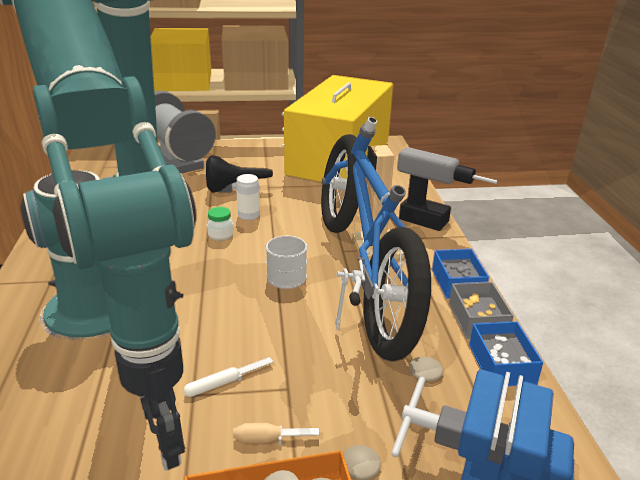

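View pics/top0.png

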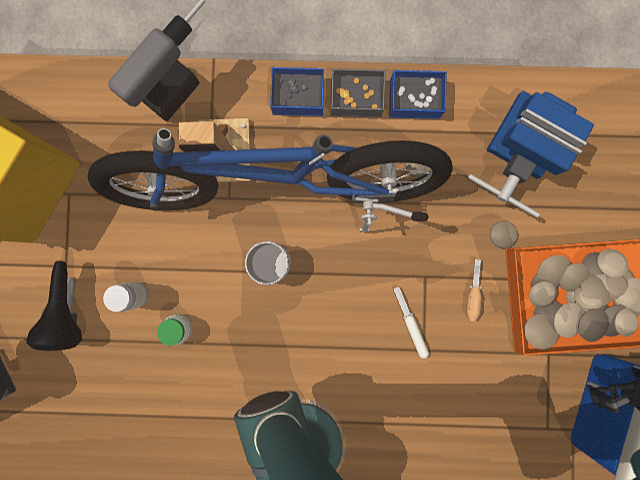

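Side view: the tin is at (287,262), the spanner hangs at about (340,298), and the folded stand's foot is near (355,298). Top view: the bike runs along image x with its front to the left, the tin is at (268,263), and the bolt and spanner are near (367,220). Next I'll fit the bike pose by least squares on the tyre points.

```bash
cat > fit.py <<'E'
from h import *
from scipy.optimize import least_squares
def cloud(n,p,d,C=None):
    C=C or cal(n);v,u=np.nonzero(d>0);uv=np.c_[u,v]
    return pts(C,uv,d),p[v,u].astype(int),uv
def bikeT(x):  # x0,y0,yaw(bike y axis rel world y),lean (to +x)
    y=np.array([-np.sin(x[2]),np.cos(x[2]),0]);h=np.array([y[1],-y[0],0])
    z=np.cos(x[3])*np.array([0,0,1])+np.sin(x[3])*h;r=np.cross(y,z)
    T=np.eye(4);T[:3,:3]=np.c_[r,y,z];T[:3,3]=[x[0],x[1],0]
    T[:3,3]+=0;return T
def fitbike(P,x0):
    def f(x):
        T=bikeT(x);q=(P-T[:3,3])@T[:3,:3]
        e=[]
        for s in(1,-1):
            a=q-[0,s*.265,.140];e.append(np.hypot(np.hypot(a[:,1],a[:,2])-.118,a[:,0])-.022)
        e=np.array(e);return e[np.abs(e).argmin(0),np.arange(len(P))]
    r=least_squares(f,x0,loss='soft_l1',f_scale=.002);return r.x,np.median(np.abs(f(r.x)))
E
python3 - <<'E'
from fit import *
cl={}
for n in['top','side']:
    p=cv2.imread(f'pics/{n}0.png')[:,:,::-1];d=np.load(f'{n}0.npy');cl[n]=cloud(n,p,d)
sel=[]
for n,(P,c,uv) in cl.items():
    m=(c.max(1)<60)&(P[:,2]>.03)&(P[:,2]<.32)&(P[:,0]>.5)&(P[:,0]<.85)
    if n=='top': m&=(uv[:,1]<212)&(uv[:,1]>135)&(uv[:,0]>85)&(uv[:,0]<455)
    else: m&=(uv[:,0]>318)&(uv[:,0]<432)&(uv[:,1]>130)&(uv[:,1]<360)
    sel.append(P[m]);print(n,m.sum(),P[m].min(0),P[m].max(0))
x0=[.68,.1,-.05,.22]
for P in sel+[np.vstack(sel)]: 
    x,e=fitbike(P,x0);print(x.round(4),np.degrees(x[2:]).round(2),e)
T=bikeT(x);np.save('bike.npy',x)
for k,q in dict(tube=[0,-.015,.262],piv=[-.072,-.215,.14],boltend=[-.116,-.215,.14]).items(): 
    w=T[:3,:3]@q+T[:3,3];print(k,w.round(4),*[proj(cal(n),w).round(0) for n in('top','side')])
# tin rim
P,c,uv=cl['top']
m=(abs(P[:,2]-.095)<.008)&(abs(uv[:,0]-268)<35)&(abs(uv[:,1]-263)<35)
(cx,cy),r=cv2.minEnclosingCircle(P[m][:,:2].astype(np.float32));print('tin',cx,cy,r,m.sum())
# spanner/near-bolt points
P,c,uv=cl['side'];m=(uv[:,0]>328)&(uv[:,0]<368)&(uv[:,1]>262)&(uv[:,1]<335)&(P[:,2]>.02)&(P[:,0]<.66)&(P[:,1]<0.1)
q=(P[m]-T[:3,3])@T[:3,:3];
for a,b,w in list(zip(uv[m],P[m].round(3),q.round(3)))[::9]: print(a,b,w)
E
```

```text
top 7025 [ 0.57650429 -0.32137358  0.03005568] [0.71007132 0.47064731 0.31903038]
side 5738 [ 0.55722009 -0.33081374  0.03000644] [0.84986703 0.45896854 0.30527582]
[0.6194 0.0756 0.064  0.2192] [ 3.67 12.56] 0.0008936355639875306
[0.6165 0.0749 0.0612 0.225 ] [ 3.51 12.89] 0.0013617360026379633
[0.6178 0.0751 0.0616 0.2234] [ 3.53 12.8 ] 0.00133996882871492
tube [0.6766 0.0637 0.2555] [[273. 155.]] [[380. 188.]]
piv [ 0.5919 -0.1419  0.1525] [[368. 206.]] [[357. 275.]]
boltend [ 0.5491 -0.1446  0.1622] [[369. 225.]] [[337. 273.]]
tin 0.45951637625694275 0.08838672935962677 0.05176207795739174 278
[359 263] [ 0.601 -0.116  0.166] [-0.065 -0.189  0.155]
[360 264] [ 0.601 -0.124  0.169] [-0.065 -0.198  0.158]
[361 265] [ 0.603 -0.127  0.168] [-0.064 -0.201  0.158]
[362 266] [ 0.605 -0.126  0.165] [-0.061 -0.2    0.155]
[363 267] [ 0.607 -0.129  0.164] [-0.059 -0.203  0.155]
[362 268] [ 0.603 -0.138  0.167] [-0.064 -0.212  0.157]
[346 269] [ 0.568 -0.145  0.171] [-0.1   -0.216  0.153]
[343 270] [ 0.563 -0.136  0.163] [-0.102 -0.207  0.144]
[357 270] [ 0.592 -0.14   0.164] [-0.074 -0.213
[... 4796 characters left out ...]
.045] [-0.022 -0.218  0.041]
[366 316] [ 0.618 -0.146  0.044] [-0.023 -0.22   0.04 ]
[367 317] [ 0.619 -0.151  0.046] [-0.022 -0.226  0.042]
[336 319] [ 0.551 -0.148  0.042] [-0.088 -0.218  0.023]
[337 320] [ 0.552 -0.155  0.044] [-0.088 -0.225  0.025]
[337 321] [ 0.552 -0.156  0.043] [-0.088 -0.227  0.024]
[337 322] [ 0.552 -0.155  0.039] [-0.087 -0.226  0.02 ]
[338 323] [ 0.554 -0.157  0.038] [-0.085 -0.228  0.02 ]
[365 324] [ 0.615 -0.153  0.028] [-0.022 -0.228  0.023]
[336 326] [ 0.551 -0.148  0.022] [-0.083 -0.218  0.004]
[338 327] [ 0.554 -0.158  0.027] [-0.082 -0.228  0.009]
[367 328] [ 0.616 -0.173  0.032] [-0.024 -0.247  0.028]
[367 332] [ 0.615 -0.18   0.027] [-0.024 -0.254  0.022]
```

```bash
python3 - <<'E'
import cv2
a=cv2.imread('pics/side0.png')[215:365,300:440];b=cv2.imread('pics/top0.png')[180:250,330:440]
a=cv2.resize(a,None,fx=3.6,fy=3.6,interpolation=2);b=cv2.resize(b,(290,185),interpolation=2)
import numpy as np
o=np.zeros((540,800,3),np.uint8);o[:540,:504]=a;o[:185,506:796]=b;cv2.imwrite('pics/z0.png',o)
E
```

```text
(no output)
```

View pics/z0.png

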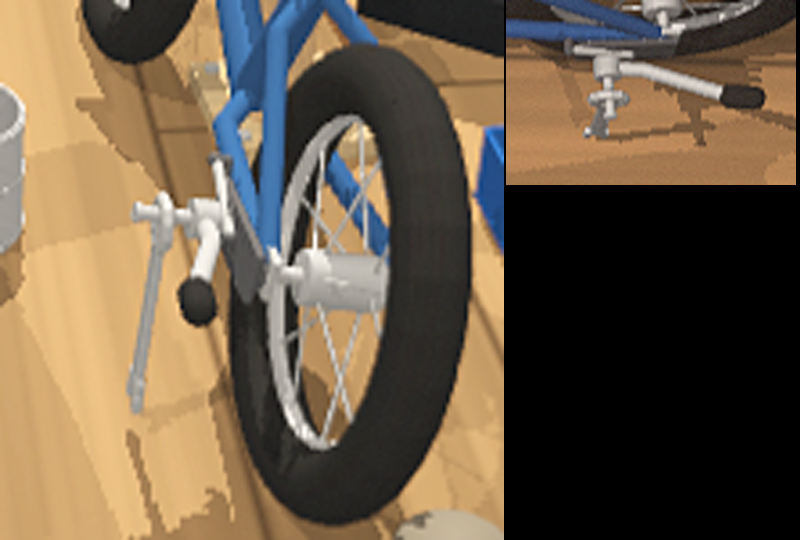

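The zoom shows the spanner ring on the bolt between hub and collar, with the leg running back to the foot behind it. The bike fit is consistent with that: lean 12.8°, and the pivot and bolt project onto the right pixels. Plan: grip the 37 mm ring across its diameter from above, with the fingers straddling the bolt.

```bash
cat >> h.py <<'E'
def to(target,ydir=None):
    s=bot.read_state();M=R.from_rotvec(s['tcp_rot']).as_matrix()
    d=M.T@(np.array(target)-s['tool_pos']);t=0
    if ydir is not None:
        a=M.T@np.array([*ydir,0]);t=np.degrees(np.arctan2(-a[0],a[1]));t=(t+90)%180-90
    print('cm',(d*100).round(2),'twist',round(t,1),'dist',np.linalg.norm(d).round(3))
E
python3 -c "
from h import *
to([.561,-.1445,.235],[-.0616,.998])"
```

```text
cm [ 46.85 -33.36  -0.42] twist 18.1 dist 0.575
```

step_arm --pt "4.4 46.85 -33.36 -0.4 18" --pt "4.4 46.85 -33.36 -0.4 18" --pt "4.4 46.85 -33.36 -0.4 18" --pt "4.4 46.85 -33.36 -0.4 18" --pt "4.4 46.85 -33.36 -0.4 18" --pt "4.4 46.85 -33.36 -0.4 18" --pt "4.4 46.85 -33.36 -0.4 18" --pt "4.4 46.85 -33.36 -0.4 18" --pt "4.4 46.85 -33.36 -0.4 18" --pt "4.4 46.85 -33.36 -0.4 18" --pt "4.4 46.85 -33.36 -0.4 18" --pt "4.4 46.85 -33.36 -0.4 18" --pt "4.4 46.85 -33.36 -0.4 18" --pt "4.4 46.85 -33.36 -0.4 18" --pt "4.4 46.85 -33.36 -0.4 18" --pt "4.4 46.85 -33.36 -0.4 18" --force 40

```text
time: 1.75
tool_pos: [0.5606, -0.1463, 0.2352]
tcp_rot: [3.14, 0.096, -0.001]
wrist_force: [0.0, 0.2, -0.3]
width: 0.514
grip_force: 0.0
```

```bash
python3 - <<'E'
from fit import *
s=bot.read_state();C=cal('wrist');p,d=bot.read_camera('wrist');cv2.imwrite('pics/w1.png',p[:,:,::-1]);np.save('w1.npy',d)
print(s['time'],s['tool_pos'],s['q'].round(2),s['wrist_force'],C[2],-C[3][:,2])
print(R.from_rotvec(s['tcp_rot']).as_matrix().round(3))
T=bikeT(np.load('bike.npy'))
for q in([-.097,-.215,.134],[-.116,-.215,.14],[-.108,-.332,.156]): print(proj(C,T[:3,:3]@q+T[:3,3]).round(0))
P,c,uv=cloud('wrist',p,d,C)
q=(P-T[:3,3])@T[:3,:3]
m=(abs(q[:,1]+.215)<.03)&(q[:,2]>.10)&(q[:,2]<.17)&(q[:,0]<-.085)&(q[:,0]>-.125)&(P[:,2]<.2)
for a in range(-125,-85,3):
    k=m&(q[:,0]*1000>=a)&(q[:,0]*1000<a+3)
    if k.any(): print(a,k.sum(),'yb',q[k,1].min().round(4),q[k,1].max().round(4),'z',q[k,2].max().round(4),'world',P[k].mean(0).round(4))
E
```

```text
1.75 [ 0.56056415 -0.14625472  0.2351904 ] [-0.3   0.08  1.81 -0.    1.25  1.21] [ 0.01735678  0.16138124 -0.26539665] [ 0.63327545 -0.14270428  0.37772373] [-0.28412183 -0.01785774 -0.95862187]
[[ 0.998  0.061 -0.   ]
 [ 0.061 -0.998 -0.   ]
 [-0.     0.    -1.   ]]
[[316. 237.]]
[[316. 266.]]
[[496. 256.]]
-116 50 yb -0.222 -0.2103 z 0.1475 world [ 0.5521 -0.1456  0.1665]
-113 80 yb -0.222 -0.2103 z 0.1479 world [ 0.5544 -0.1452  0.1657]
-110 54 yb -0.2199 -0.2117 z 0.1458 world [ 0.5572 -0.1449  0.1642]
-107 60 yb -0.2199 -0.2117 z 0.146 world [ 0.5603 -0.1448  0.1639]
-104 52 yb -0.2258 -0.208 z 0.1519 world [ 0.5639 -0.1453  0.1656]
-101 188 yb -0.232 -0.2003 z 0.1539 world [ 0.5676 -0.145   0.1684]
-98 232 yb -0.2337 -0.1986 z 0.154 world [ 0.5702 -0.1451  0.1665]
-95 276 yb -0.2339 -0.1976 z 0.1524 world [ 0.5714 -0.1442  0.159 ]
-92 199 yb -0.2325 -0.1992 z 0.1462 world [ 0.5727 -0.1436  0.1513]
-89 99 yb -0.2259 -0.2042 z 0.1457 world [ 0.5757 -0.1436  0.1515]
-86 25 yb -0.2225 -0.21 z 0.1457 world [ 0.5773 -0.1446  0.1486]
```

View pics/w1.png

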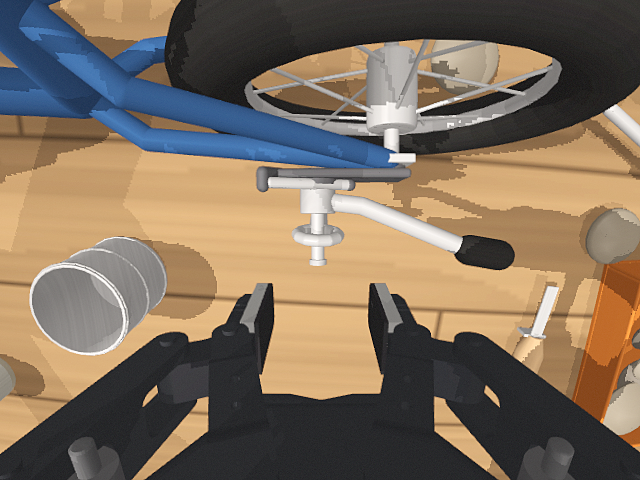

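The wrist view shows the bolt collar at (317,263), the ring at (318,236), the leg running from the hub to the foot at (485,252), and the fingers straddling it. Next I'll check the leg's clearance from the finger path.

```bash
python3 - <<'E'
from fit import *
p=cv2.imread('pics/w1.png')[:,:,::-1];d=np.load('w1.npy');P,c,uv=cloud('wrist',p,d)
m=(P[:,2]>.13)&(P[:,2]<.2)&(uv[:,1]>180)&(uv[:,1]<275)&(uv[:,0]>335)&(uv[:,0]<520)
for y in range(-270,-160,8):
    k=m&(P[:,1]*1000>=y)&(P[:,1]*1000<y+8)
    if k.any(): print(y,k.sum(),'x',P[k,0].min().round(4),P[k,0].max().round(4),'ztop',P[k,2].max().round(4))
to([.5625,-.145,.128])
E
```

```text
-270 159 x 0.561 0.5786 ztop 0.1874
-262 386 x 0.5601 0.5795 ztop 0.1878
-254 416 x 0.5603 0.5799 ztop 0.1872
-246 429 x 0.5606 0.5802 ztop 0.1854
-238 351 x 0.5619 0.58 ztop 0.1833
-230 256 x 0.5685 0.5826 ztop 0.1777
-222 245 x 0.5711 0.5856 ztop 0.1762
-214 250 x 0.5735 0.5879 ztop 0.1739
-206 249 x 0.5762 0.6078 ztop 0.1726
-198 252 x 0.5788 0.6078 ztop 0.1705
-190 250 x 0.5811 0.6073 ztop 0.1685
-182 258 x 0.5836 0.6068 ztop 0.1668
-174 243 x 0.5857 0.6074 ztop 0.1653
-166 402 x 0.5664 0.6076 ztop 0.1648
cm [ 0.2  -0.12 10.72] twist 0 dist 0.107
```

step_arm --pt "4.5 0.5 -0.1 3 0" --pt "4.5 0.5 -0.1 6 0" --pt "4.5 0.5 -0.1 8 0" --pt "4.5 0.5 -0.1 9.5 0" --pt "4.5 0.5 -0.1 10.7 0" --pt "4.5 0.5 -0.1 10.7 0" --pt "4.5 0.5 -0.1 10.7 0" --pt "4.5 0.5 -0.1 10.7 0"

```text
time: 2.6
tool_pos: [0.5672, -0.1441, 0.1297]
tcp_rot: [3.139, 0.098, 0.004]
wrist_force: [0.3, 0.2, -0.5]
width: 0.525
grip_force: 0.0
```

step_arm --pt "3.0 0 0 0 0" --pt "3.0 0 0 0 0" --pt "3.0 0 0 0 0" --pt "3.0 0 0 0 0" --pt "3.0 0 0 0 0" --pt "3.0 0 0 0 0" --force 40

```text
time: 3.2
tool_pos: [0.5673, -0.1442, 0.1297]
tcp_rot: [3.139, 0.098, 0.004]
wrist_force: [0.0, -0.3, 6.2]
width: 0.405
grip_force: 39.6
```

step_arm --pt "3.0 0.05 0 -0.2 0" --pt "3.0 0.1 0 -0.4 0" --pt "3.0 0.13 0 -0.6 0" --pt "3.0 0.13 0 -0.6 0" --pt "3.0 0.13 0 -0.6 0"

```text
time: 3.7
tool_pos: [0.5672, -0.1435, 0.1339]
tcp_rot: [-3.14, -0.098, 0.001]
wrist_force: [0.4, -0.3, -1.3]
width: 0.402
grip_force: 39.8
```

```bash
python3 - <<'E'
from fit import *
s=bot.read_state();C=cal('wrist');p,d=bot.read_camera('wrist');q,e=bot.read_camera('side')
print(s['tool_pos'],s['wrist_force'],s['torque'])
a=cv2.resize(p[170:330,230:430],None,fx=2,fy=2,interpolation=2);b=cv2.resize(q[245:345,310:410],None,fx=3.9,fy=3.9,interpolation=2)
o=np.zeros((390,795,3),np.uint8);o[:320,:400]=a;o[:390,405:795]=b;cv2.imwrite('pics/g1.png',o[:,:,::-1])
E
```

```text
[ 0.56719146 -0.14352159  0.13393657] [ 0.36782603 -0.29676149 -1.33582438] [-0.00024791  0.04825952 -0.01175728]
```

View pics/g1.png

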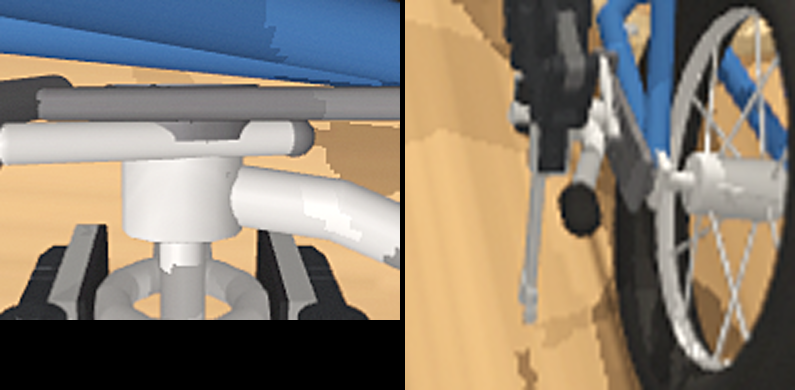

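The ring is held and centred round the bolt with a little lift, and the wrist force (−1.3 N) matches the spanner's weight. Next I draw it outward.

step_arm --pt "3.0 0 0 -0.1 0" --pt "3.0 -0.5 0 -0.2 0" --pt "3.0 -1.0 0 -0.32 0" --pt "3.0 -1.5 0 -0.43 0" --pt "3.0 -2.0 0 -0.54 0" --pt "3.0 -2.5 0 -0.65 0" --pt "3.0 -3.0 0 -0.76 0" --pt "3.0 -3.5 0 -0.87 0" --pt "3.0 -4.0 0 -0.98 0" --pt "3.0 -4.8 0 -1.1 0" --pt "3.0 -5.5 0 -1.3 0" --pt "3.0 -5.5 0 -1.3 0"

```text
time: 5.0
tool_pos: [0.5116, -0.1471, 0.1475]
tcp_rot: [-3.14, -0.098, 0.0]
wrist_force: [0.4, -0.5, -1.0]
width: 0.402
grip_force: 39.8
```

```bash
python3 - <<'E'
from fit import *
p,d=bot.read_camera('top');s=bot.read_state();print(s['tool_pos'],s['wrist_force'],s['width'])
P,c,uv=cloud('top',p,d)
m=(c.max(1)<60)&(P[:,2]>.03)&(P[:,2]<.32)&(P[:,0]>.5)&(P[:,0]<.85)&(uv[:,1]<212)&(uv[:,1]>135)&(uv[:,0]>85)&(uv[:,0]<455)
x,e=fitbike(P[m],np.load('bike.npy'));print(x,e)
to([.4605,.088,.29])
E
```

```text
[ 0.51222732 -0.14720549  0.14751557] [ 0.4233008  -0.52193528 -0.19940668] 0.4015298179923421
[0.61957193 0.07557271 0.06411561 0.2185511 ] 0.0008845022849112167
cm [ -3.69 -23.79 -14.25] twist 0 dist 0.28
```

step_arm --pt "3.0 0 0 -3 0" --pt "3.0 0 0 -6 0" --pt "3.0 0 0 -9 0" --pt "3.0 0 0 -10.5 0" --pt "3.0 -0.4 -2.5 -10.5 0" --pt "3.0 -0.9 -6 -10.5 0" --pt "3.0 -1.5 -10 -10.5 0" --pt "3.0 -2.1 -14 -10.5 0" --pt "3.0 -2.7 -18 -10.5 0" --pt "3.0 -3.3 -21 -10.5 0" --pt "3.0 -3.6 -23 -10.5 0" --pt "3.0 -3.7 -23.8 -10.5 0" --pt "3.0 -3.7 -23.8 -10.5 0" --pt "3.0 -3.7 -23.8 -10.5 0" --pt "3.0 -3.7 -23.8 -10.5 0"

```text
time: 6.55
tool_pos: [0.461, 0.0871, 0.2521]
tcp_rot: [3.14, 0.096, -0.0]
wrist_force: [0.5, 0.3, -0.0]
width: 0.404
grip_force: 40.2
```

```bash
python3 - <<'E'
from fit import *
s=bot.read_state();p,d=bot.read_camera('side');print(s['tool_pos'],s['wrist_force'],s['width'])
cv2.imwrite('pics/s2.png',cv2.resize(p[130:300,180:430],None,fx=2.4,fy=2.4)[:,:,::-1])
E
```

```text
[0.461027   0.08714263 0.25213833] [ 0.53694713  0.26786665 -0.04910454] 0.40436952741314663
```

View pics/s2.png

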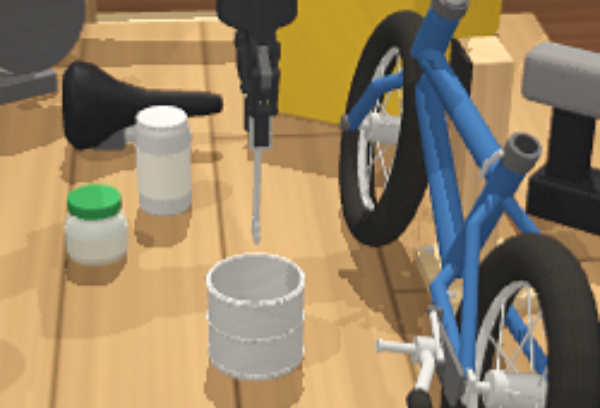

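The spanner hangs at (257,190) above the tin mouth at (256,283), and the bolt is empty. Next I lower it and release.

step_arm --pt "3.0 0 0 3 0" --pt "3.0 0 0 6 0" --pt "3.0 0 0 9 0" --pt "3.0 0 0 11 0" --pt "3.0 0 0 12.5 0" --pt "3.0 0 0 12.8 0" --pt "3.0 0 0 12.8 0" --pt "3.0 0 0 12.8 0"

```text
time: 7.4
tool_pos: [0.4617, 0.0879, 0.1253]
tcp_rot: [-3.14, -0.097, -0.003]
wrist_force: [-0.0, -0.7, -0.7]
width: 0.402
grip_force: 40.2
```

step_arm --pt "3.8 0 0 0 0" --pt "4.2 0 0 0 0" --pt "5.0 0 0 0 0" --pt "5.5 0 0 0 0" --pt "6 0 0 0 0" --pt "6 0 0 0 0" --pt "6 0 0 0 0"

```text
time: 8.1
tool_pos: [0.4607, 0.0881, 0.1243]
tcp_rot: [3.14, 0.099, -0.0]
wrist_force: [0.2, -0.2, -0.5]
width: 0.706
grip_force: 0.0
```

step_arm --pt "6 0 0 -3 0" --pt "6 0 0 -6 0" --pt "6 0 0 -9 0" --pt "6 0 0 -12 0" --pt "6 0 0 -14 0" --pt "6 0 0 -14 0"

```text
time: 8.7
tool_pos: [0.463, 0.0884, 0.2681]
tcp_rot: [-3.139, -0.098, -0.011]
wrist_force: [0.9, -0.2, 0.3]
width: 0.7
grip_force: 0.0
```

```bash
python3 - <<'E'
from fit import *
s=bot.read_state();p,d=bot.read_camera('side');C=cal('wrist');w,dw=bot.read_camera('wrist');print(s['time'],s['tool_pos'],s['wrist_force'],s['width'])
o=np.zeros((400,790,3),np.uint8);o[:400,:390]=cv2.resize(p[170:340,220:386],(390,400));o[:300,395:795]=cv2.resize(w,(400,300))[:,:395]
cv2.imwrite('pics/s3.png',o[:,:,::-1])
T=bikeT(np.load('bike.npy'))
def W(q): return T[:3,:3]@np.array(q)+T[:3,3]
# leg contact path at radius r
for r,a in((.07,0),(.07,.3),(.07,.6),(.07,.8),(.07,1.0),(.07,1.1)):
    f=np.radians(8)-a; print(a,W([-.072-36/118*r,-.215-r*np.cos(f),.14+r*np.sin(f)]).round(4))
E
```

```text
8.7 [0.4629807  0.08842958 0.26805636] [ 0.85151361 -0.18960492  0.26020896] 0.699573323325206
0 [ 0.5775 -0.2123  0.1667]
0.3 [ 0.5729 -0.2124  0.1463]
0.6 [ 0.5681 -0.2062  0.1269]
0.8 [ 0.565  -0.199   0.1153]
1.0 [ 0.5622 -0.1895  0.1055]
1.1 [ 0.5609 -0.1841  0.1013]
```

View pics/s3.png

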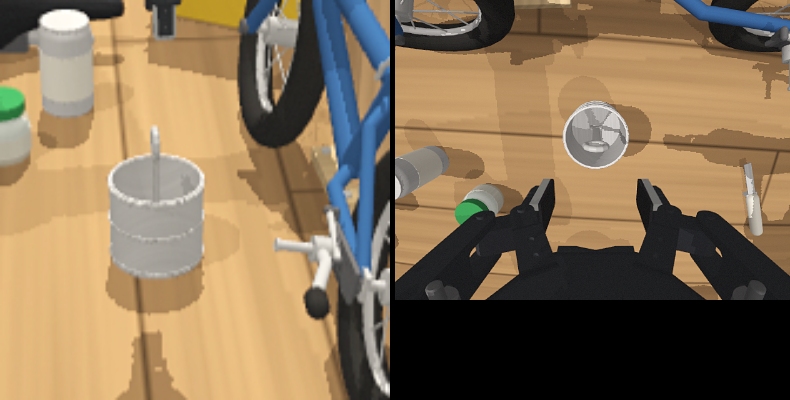

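The spanner stands in the tin with its ring above the rim at (155,140). Next is the kickstand: close the fingers, hover over the leg, then follow the arc.

step_arm --pt "0 1.5 5 0 0" --pt "0 3 10 0 0" --pt "0 4.5 15 0 0" --pt "0 6 20 0 0" --pt "0 7.5 25 0 0" --pt "0 9 29 0 0" --pt "0 9.5 31.5 2 0" --pt "0 9.5 31.5 5 0" --pt "0 9.5 31.5 5.8 0" --pt "0 9.5 31.5 5.8 0" --pt "0 9.5 31.5 5.8 0"

```text
time: 9.9
tool_pos: [0.5751, -0.2196, 0.2063]
tcp_rot: [-3.14, -0.1, 0.001]
wrist_force: [0.2, -0.4, 0.5]
width: -0.001
grip_force: 0.0
```

```bash
python3 - <<'E'
from fit import *
s=bot.read_state();print(s['tool_pos'],s['wrist_force'],s['width'])
for t in ([.5775,-.218,.175],[.573,-.219,.154],[.568,-.214,.135],[.565,-.208,.122],[.562,-.199,.112],[.560,-.192,.104]): to(t)
E
```

```text
[ 0.57512302 -0.21957499  0.20625064] [ 0.23013344 -0.42026269  0.49535547] -0.0006079455128450026
cm [ 0.25 -0.14  3.12] twist 0 dist 0.031
cm [-0.21 -0.07  5.23] twist 0 dist 0.052
cm [-0.67 -0.6   7.13] twist 0 dist 0.072
cm [-0.93 -1.22  8.43] twist 0 dist 0.086
cm [-1.17 -2.13  9.43] twist 0 dist 0.097
cm [-1.33 -2.84 10.23] twist 0 dist 0.107
```

step_arm --pt "0 0.25 -0.15 1.5 0" --pt "0 0.25 -0.15 3.0 0" --pt "0 0 -0.1 4.1 0" --pt "0 -0.2 -0.1 5.2 0" --pt "0 -0.45 -0.3 6.2 0" --pt "0 -0.7 -0.6 7.1 0"

```text
time: 10.5
tool_pos: [0.5675, -0.2148, 0.1342]
tcp_rot: [3.14, 0.098, -0.001]
wrist_force: [1.5, -0.2, 1.2]
width: -0.001
grip_force: 0.4
```

step_arm --pt "0 -0.15 -0.3 0.7 0" --pt "0 -0.25 -0.6 1.3 0" --pt "0 -0.4 -1.1 1.9 0" --pt "0 -0.5 -1.5 2.3 0" --pt "0 -0.65 -2.2 3.1 0" --pt "0 -0.65 -2.2 3.1 0" --pt "0 -0.65 -2.2 3.1 0"

```text
time: 11.2
tool_pos: [0.5599, -0.1929, 0.104]
tcp_rot: [-3.14, -0.099, 0.001]
wrist_force: [0.2, -0.0, -0.5]
width: 0.0
grip_force: 0.0
```

```bash
python3 - <<'E'
from fit import *
s=bot.read_state();p,d=bot.read_camera('side');print(s['time'],s['tool_pos'],s['wrist_force'])
cv2.imwrite('pics/s4.png',cv2.resize(p[200:360,280:440],(560,560))[:,:,::-1])
E
```

```text
11.2 [ 0.55989124 -0.19286903  0.10404962] [ 0.15089988 -0.04623919 -0.49177872]
```

View pics/s4.png

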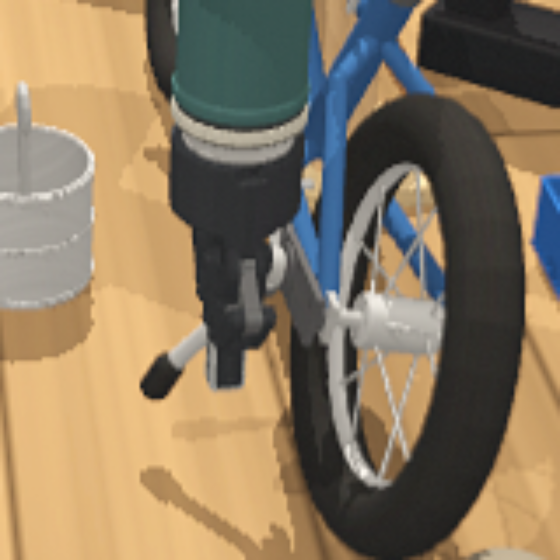

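The leg has swung down, with the foot at (158,380), forward of the pivot. I'll retreat, check its angle, then move to the tube.

step_arm --pt "0 -0.5 0.5 -4 0" --pt "0 -1 0.5 -8 0" --pt "0 -1 0.5 -12 0" --pt "2 -2 0 -16 0" --pt "4 -2 -5 -20 0" --pt "5.5 -2 -10 -24 0" --pt "5.5 -2 -13 -26 0" --pt "5.5 -2 -13 -26 0"

```text
time: 12.05
tool_pos: [0.5333, -0.0621, 0.3699]
tcp_rot: [3.14, 0.102, 0.013]
wrist_force: [1.2, -0.4, 0.3]
width: 0.644
grip_force: 0.0
```

```bash
python3 - <<'E'
from fit import *
s=bot.read_state();p,d=bot.read_camera('side');print(s['time'],s['tool_pos'])
P,c,uv=cloud('side',p,d)
T=bikeT(np.load('bike.npy'));q=(P-T[:3,3])@T[:3,:3]
m=(q[:,0]<-.09)&(q[:,0]>-.125)&(q[:,1]>-.32)&(q[:,1]<-.12)&(q[:,2]<.16)&(c.max(1)<70)&(P[:,2]>.01)&(uv[:,0]>310)&(uv[:,0]<375)&(uv[:,1]>230)
f=q[m].mean(0) if m.any() else None;print('foot',m.sum(),f)
if m.any(): print('angle',np.degrees(np.arctan2(-(f[2]-.14),-(f[1]+.215)))+8,'(110 = down)')
p,d=bot.read_camera('top');P,c,uv=cloud('top',p,d)
m=(c[:,2]>c[:,0]*1.8)&(abs(P[:,1]-.064)<.012)&(P[:,2]>.235)&(P[:,0]>.63)&(P[:,0]<.72)
print('tube',m.sum(),P[m].min(0),P[m].max(0),P[m].mean(0))
to([.6766,.064,.36],[.998,.0616])
E
```

```text
12.05 [ 0.53333866 -0.06213375  0.36986313]
foot 82 [-0.11270562 -0.19852344  0.03543415]
angle 106.9545372160798 (110 = down)
tube 150 [0.66307113 0.05204995 0.25835233] [0.68707801 0.07599539 0.27424304] [0.67416265 0.06409458 0.26842055]
cm [ 15.16 -11.81   0.77] twist -89.8 dist 0.192
```

step_arm --pt "5.5 5 -4 0.8 -8" --pt "5.5 10 -8 0.8 -16" --pt "5.5 15.1 -11.8 0.8 -24" --pt "5.5 15.1 -11.8 0.8 -32" --pt "5.5 15.1 -11.8 0.8 -40" --pt "5.5 15.1 -11.8 0.8 -48" --pt "5.5 15.1 -11.8 0.8 -56" --pt "5.5 15.1 -11.8 0.8 -64" --pt "5.5 15.1 -11.8 0.8 -72" --pt "5.5 15.1 -11.8 0.8 -80" --pt "5.5 15.1 -11.8 0.8 -88" --pt "5.5 15.1 -11.8 0.8 -89.8" --pt "5.5 15.1 -11.8 0.8 -89.8" --pt "5.5 15.1 -11.8 0.8 -89.8"

```text
time: 13.55
tool_pos: [0.6752, 0.0611, 0.3544]
tcp_rot: [-2.156, -2.283, 0.003]
wrist_force: [1.2, -0.7, 0.7]
width: 0.65
grip_force: 0.0
```

```bash
python3 - <<'E'
from fit import *
s=bot.read_state();C=cal('wrist');p,d=bot.read_camera('wrist');print(s['time'],s['tool_pos'],s['q'].round(2))
print(R.from_rotvec(s['tcp_rot']).as_matrix().round(3))
cv2.imwrite('pics/w5.png',p[:,:,::-1]);P,c,uv=cloud('wrist',p,d,C)
m=(c[:,2]>c[:,0]*1.8)&(P[:,2]>.235)&(P[:,0]>.63)&(P[:,0]<.72)
for y in(.03,.05,.07,.09):
    k=m&(abs(P[:,1]-y)<.004);print(y,k.sum(),P[k].min(0).round(4),P[k].max(0).round(4))
to([.6762,.064,.232],[.998,.0616])
E
```

```text
13.55 [0.67517976 0.06106469 0.35437267] [ 0.05  0.23  1.43 -0.    1.49 -0.  ]
[[-0.057  0.998 -0.003]
 [ 0.998  0.057 -0.001]
 [-0.001 -0.003 -1.   ]]
0.03 352 [0.6647 0.026  0.2581] [0.6921 0.0339 0.271 ]
0.05 387 [0.6486 0.046  0.2585] [0.7039 0.054  0.3943]
0.07 456 [0.6348 0.066  0.2571] [0.7134 0.074  0.4514]
0.09 435 [0.6615 0.086  0.2588] [0.6884 0.0939 0.2718]
cm [ 0.26  0.14 12.28] twist -0.3 dist 0.123
```

View pics/w5.png

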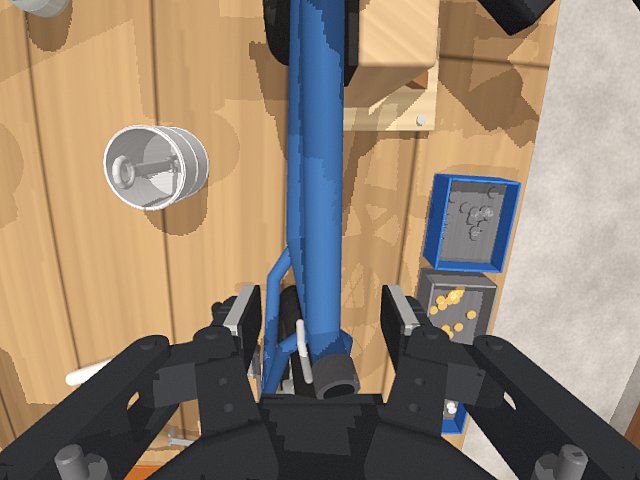

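The tube runs vertically at about (322,200) between the fingers, and the prop, at (395,40), is clear forward. Next I descend and grip.

step_arm --pt "5.5 0.25 0.15 3 0" --pt "5.5 0.25 0.15 6 0" --pt "5.5 0.25 0.15 9 0" --pt "5.5 0.25 0.15 11 0" --pt "5.5 0.25 0.15 12.3 0" --pt "5.5 0.25 0.15 12.3 0" --pt "5.5 0.25 0.15 12.3 0"

```text
time: 14.3
tool_pos: [0.6771, 0.065, 0.2339]
tcp_rot: [2.155, 2.285, 0.001]
wrist_force: [0.1, 0.1, 0.7]
width: 0.645
grip_force: 0.0
```

step_arm --pt "2.0 0 0 0 0" --pt "2.0 0 0 0 0" --pt "2.0 0 0 0 0" --pt "2.0 0 0 0 0" --pt "2.0 0 0 0 0" --pt "2.0 0 0 0 0" --pt "2.0 0 0 0 0" --force 40

```text
time: 15.0
tool_pos: [0.6765, 0.0651, 0.2355]
tcp_rot: [2.154, 2.286, 0.001]
wrist_force: [-3.6, -0.8, 5.9]
width: 0.313
grip_force: 39.8
```

step_arm --pt "2 0 -0.4 -0.09 0" --pt "2 0 -0.9 -0.18 0" --pt "2 0 -1.5 -0.29 0" --pt "2 0 -2.2 -0.4 0" --pt "2 0 -2.9 -0.49 0" --pt "2 0 -3.6 -0.56 0" --pt "2 0 -4.3 -0.61 0" --pt "2 0 -4.9 -0.64 0" --pt "2 0 -5.4 -0.65 0" --pt "2 0 -5.7 -0.65 0" --pt "2 0 -5.7 -0.65 0" --pt "2 0 -5.7 -0.65 0" --pt "2 0 -5.7 -0.65 0"

```text
time: 16.3
tool_pos: [0.6209, 0.0617, 0.2418]
tcp_rot: [2.153, 2.284, 0.005]
wrist_force: [2.2, -0.0, 6.7]
width: 0.313
grip_force: 44.3
```

```bash
cat > chk.py <<'E'
from fit import *
s=bot.read_state();print(s['time'],s['tool_pos'],s['wrist_force'],s['torque'],s['width'])
sel=[]
def fb2(P,x0):
    def f(x):
        T=bikeT(x[:4]);T[2,3]=x[4];q=(P-T[:3,3])@T[:3,:3];e=[]
        for k in(1,-1):
            a=q-[0,k*.265,.140];e.append(np.hypot(np.hypot(a[:,1],a[:,2])-.118,a[:,0])-.022)
        e=np.array(e);return e[np.abs(e).argmin(0),np.arange(len(P))]
    r=least_squares(f,x0,loss='soft_l1',f_scale=.002);return r.x,np.median(abs(f(r.x)))
for n in('top','side'):
    p,d=bot.read_camera(n);cv2.imwrite(f'pics/c_{n}.png',p[:,:,::-1]);P,c,uv=cloud(n,p,d)
    T=bikeT(np.array([.6178,.0751,.0616,.0]));q=(P-T[:3,3])@T[:3,:3]
    m=(c.max(1)<60)&(abs(q[:,0])<.045)&(q[:,2]>.02)&(q[:,2]<.3)&(np.abs(np.hypot(abs(q[:,1])-.265,q[:,2]-.14)-.118)<.035)
    x,e=fb2(P[m],[.618,.075,.0616,0,0]);print(n,m.sum(),x.round(4),'lean deg',np.degrees(x[3]).round(2),e.round(4));sel.append(P[m])
x,e=fb2(np.vstack(sel),[.618,.075,.0616,0,0]);print('both',x.round(4),'lean deg',np.degrees(x[3]).round(2))
E
python3 chk.py
```

```text
16.3 [0.62091706 0.06166209 0.24181708] [ 2.16310634 -0.02448743  6.65548224] [ 4.88526428e-02 -1.12907280e+00  8.30466483e-04] 0.313339249892483
top 5009 [6.176e-01 7.750e-02 6.180e-02 1.280e-02 5.000e-04] lean deg 0.74 0.0007
side 4988 [ 0.6141  0.0767  0.0626  0.0155 -0.0014] lean deg 0.89 0.001
both [ 6.15e-01  7.69e-02  6.07e-02  1.92e-02 -1.00e-04] lean deg 1.1
```

step_arm --pt "2 0 -0.15 0 0" --pt "2 0 -0.35 0 0" --pt "2 0 -0.35 0 0" --pt "2 0 -0.35 0 0" --pt "2 0 -0.35 0 0" --pt "2 0 -0.35 0 0"

```text
time: 17.0
tool_pos: [0.617, 0.0614, 0.2416]
tcp_rot: [2.153, 2.284, 0.004]
wrist_force: [2.2, 0.1, 7.1]
width: 0.313
grip_force: 44.6
```

```bash
python3 chk.py; python3 - <<'E'
import cv2,numpy as np
a=cv2.imread('pics/c_side.png')[80:370,240:450];cv2.imwrite('pics/v9.png',cv2.resize(a,None,fx=2,fy=2))
E
```

```text
17.0 [0.61702377 0.06140394 0.24159927] [2.17317354 0.14916372 7.09539243] [ 0.00658003 -0.95087053  0.02657859] 0.3126860402038115
top 4953 [ 6.174e-01  7.750e-02  6.170e-02 -1.100e-03  6.000e-04] lean deg -0.06 0.0007
side 4986 [ 0.6141  0.0768  0.0623  0.0007 -0.0014] lean deg 0.04 0.001
both [ 6.149e-01  7.690e-02  6.060e-02  5.000e-03 -1.000e-04] lean deg 0.29
```

View pics/v9.png

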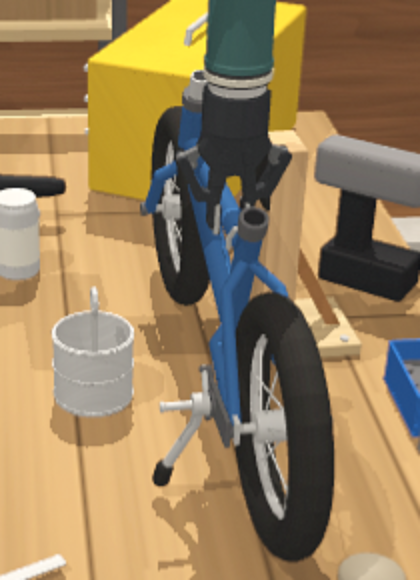

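The bike is upright: lean is within 0.1° in each camera, and about 7 N of downward push keeps both tyres on the bench. The stand is down with its foot at (162,472) clear of the bench, and the spanner is in the tin.

```bash
python3 -c "
from workcell import bot
print(bot.finish_job())"
```

```text
the job is handed in; nothing more can be done
None
```

The job is handed in: the spanner is in the tin, the kickstand is down past its dead centre, and the arm is still holding the bike plumb, within about 0.3° by the camera fits, with about 7 N pressing the tyres onto the bench.

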